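Turn the grade leaf of the fern-grading stand

TASK

On the fern-grading stand, push the yellow leaf with the red thumb tab up and over its spine with the fingertips until it lies flat on the other page. Only push it with the fingers, gently, not with the arm or the gripper's body: do not pinch or fling the leaf or press hard, and do not shove or lift the stand. Leave the caliper, the jar and the tape roll where they are.

Things in the scene. Friction and masses are not known exactly. Their poses are not given: they have to be found in the camera images.
- stand: Grading stand: a loose, heavy (2 to 3 kg) aluminium block 160 (its x) x 226 (its y) x 46 high with two reference pages on top, blue at its -y side and white at its +y side. It slides if pushed with more than roughly 10 N. Origin: centre of its underside; z up. The spine runs along its x, above the middle of the block.
- spine (a point): Middle of the spine (the leaf's hinge axis), 50 mm above the stand's underside; axes as the stand's: x along the spine, y towards the page on which the leaf must end.
- leaf (a joint): Angle of the yellow leaf about the spine, rad: 0 = flat on the -y (blue) page, 1.571 = upright, 3.142 = flat on the +y (white) page (stops at both). Starts at 0 to 0.4. Plate 140 wide (along the spine), 4 thick, reaching 125 from the spine, 100 g; it flexes about 5 mm under 20 N at its edge. Stiff hinge (0.09 N m friction): it stays at any angle where it is left.
- leaf_tab (a point): Middle of the outer end of the red thumb tab at the middle of the leaf's free edge: 60 wide, 4 thick, bent 45 degrees up with the leaf at 0, when this point lies 155 mm from the spine to the stand's -y and 30 mm above the spine. It turns with the leaf; at 3.142 the tab points down outside the block. Axes equal the stand's at joint 0.
- caliper: Digital caliper lying on the table on the robot's side of the stand, steel beam 200 long along its x, black body, 14 high, jaws near its -x end reaching to its -y. Loose. Origin: underside, middle of the beam. Leave alone.
- jar: Jar with a green cap, 64 diameter, 85 high, loose, on the far side of the stand. Origin: centre of its underside. Leave alone.
- tape_roll: Roll of brown tape lying flat, 90 outside, 68 inside diameter, 48 high, loose, on the far side of the stand. Origin: centre of its underside. Leave alone.

How it is judged:
By the outcome, as a careful person would: the job done as asked, in the order asked, and still so for the second after the job is handed in, with the robot touching nothing.
It also fails if it takes over 42 s, if anything falls off the work surface, if the arm or the gripper's body presses on something with over 40 N, if the wrist force passes 120 N, or if a joint passes its speed limit or range.

ROBOT

A 6-joint arm with a two-finger parallel gripper is mounted at the origin on the work surface. World frame = base frame: x ahead of the robot, y to its left, z up, the work surface at z = 0. Lengths are in m, angles in rad, forces in N, time in s.
With the tool pointing down it reaches from about 0.35 to 0.775 m from the base axis. Payload 7.3 kg.
Tool frame: the origin (TCP) lies at the very end of the fingers, on their centre line; the grasp point (between the pads) lies 19 mm behind it (robot.tcp_to_grasp is the distance from the TCP to the grasp point, in m); x points along the fingers, y is the direction in which the jaws open and shut, and the axes are right-handed (so a half turn about x gives the same grasp; the last joint's range is limited). The gripper opens to 92 mm and grips with 3 to 60 N. Pads are 19 mm wide; open, the fingers measure 130 mm over their backs; the gripper's body (75 mm by 190 mm) begins 47 mm behind the grasp point.
Start: joints at [-1.282, 0.342, 1.524, -0, 1.275, -0.146], TCP at [0.221, -0.476, 0.193] pointing down, gripper open.
Joint ranges: [-2.53, 2.53], [-0.77, 2.02], [0.04, 2.7], [-1, 4.14], [0.28, 2.66], [-3.11, 3.11]. Speed limits (rad/s): [2.57, 2.57, 3.14, 3.14, 3.14, 3.14].

INTERFACE

Orientations are given as [roll, pitch, yaw] about the fixed x, y, z axes, in that order (R = Rz(yaw) Ry(pitch) Rx(roll)).
In Python, from cell import robot gives the robot as it stands.
- The arm moves only by the tool move_arm, never from a script. Its argument "increments" is a list of rows, each a list of 4 numbers: the shift along the tool's x, y, z normalised to -1 to 1, where 1 is 40 cm, then the turn about the tool's x normalised to -1 to 1, where 1 is 60 degrees. In form: [[dx, dy, dz, twist], ...]. A call has 1 to 5 rows; each row is the pose to reach, as a shift and turn from the pose commanded when the call began, along the tool's axes at that moment; what a row does not reach only later rows make up. A row lasts 1/8 s, in which the tool goes at most 62.5 mm and 10.7 degrees, less where a joint would pass 70% of its speed; a pose out of reach is approached as far as the arm can. A call with a number of a shift or a turn outside -1 to 1 is refused whole. A call with a gripper value outside its range is refused whole. "gripper" is the closure, from 0 (fully open) to 1 (shut), set as the call begins (left out, the last holds). The fingers move at their own pace and stop on an object; "squeeze" is the grip in N (left out, the last holds). Time passes only in rows, so rows that repeat a pose let the fingers close. It gives the time, the measured TCP pose, the force and the opening at its end, in the units of the state.
- robot.observe(): the state, without advancing time (a new reading comes with each control period).
- robot.read_camera(name): name is "scene" or "top" or "wrist"; returns the picture (420x560x3 uint8, red, green, blue); there is no depth.
- robot.camera_params(name): a dict with "fx", "fy", "cx", "cy" (pixels), "R" (3x3) and "t" (3): a world point X has camera coordinates R X + t; the wrist camera has in their place "tool_from_camera" (4x4, takes a point from camera to tool coordinates, whose origin is the TCP and whose axes are the tool frame's). Camera axes: x right, y down, z forward; pixel columns grow to the right and rows downward; lengths in m; the calibration is good to about 2 mm. A picture is of the moment at which its call begins: read the wrist's pose just before it. camera_params takes no time and is no camera call.
- robot.hand_in(): hands the job in, once; it reports no verdict.
The state is a dict: "time": time; "qpos": joint angles; "qvel": joint speeds; "joint_efforts": joint torques, N m; "tool_pos": TCP position; "tool_rot": TCP orientation; "contact_force": force on the tool from outside, world axes, zero at the start; "torque": the same for the moment, N m; "opening": finger opening in m.
Only numpy, scipy, OpenCV 4.12 (cv2) and the standard library are available. Lean on these libraries where they do the work, as an engineer would, in place of code of your own. Each camera call takes 0.05 s, during which the arm holds its last target.

## Working session

There is one attempt and no reset: what is moved stays moved. The work goes in short steps, Python scripts to look and compute and a tool call to move; the robot and the scene stay as the last step left them, time stands still between calls to the robot, and variables do not carry over. Pictures are saved under pics/ and viewed, and the job is handed in when it is done.

Besides the shell and the picture viewer there is one more tool, called after "Emit:" as name([rows], argument=value, ...), one row to a line, values as JSON. move_arm: Moves the arm, as the interface text tells. Its arguments: {"type":"object","properties":{"increments":{"type":"array","items":{"type":"array","items":{"type":"number"}}},"gripper":{"type":"number"},"squeeze":{"type":"number"}},"required":["increments"]}

```bash
ls; mkdir -p pics; python3 - <<'E'
from cell import robot
import cv2,numpy as np
s=robot.observe();print(s)
for n in["scene","top"]:
    im=robot.read_camera(n);cv2.imwrite(f"pics/{n}0.png",im[:,:,::-1]);p=robot.camera_params(n);print(n,p)
print(robot.camera_params("wrist"))
E
```

```text
pics
{'time': 0.0, 'qpos': array([-1.28200200e+00,  3.42732424e-01,  1.52502463e+00, -1.68970207e-05,
        1.27537298e+00, -1.45978291e-01]), 'qvel': array([-1.28101120e-03, -1.39179292e-03, -8.24763861e-04,  7.00770809e-04,
        1.56405165e-03,  3.80874109e-05]), 'joint_efforts': array([ 7.91215480e-04, -4.31245673e+01, -2.44217294e+01,  7.18318066e-02,
        5.59844601e-02, -1.25482152e-04]), 'tool_pos': array([ 0.22102627, -0.47570362,  0.1918373 ]), 'tool_rot': array([-1.70626534,  1.56925885,  1.87010486]), 'contact_force': array([ 0.4160125 ,  0.51978661, -0.06168461]), 'torque': array([0.002459  , 0.02540177, 0.02032683]), 'opening': 0.0916845813747047}
scene {'fx': 454.8578625103798, 'fy': 454.8578625103798, 'cx': 278.7087874406454, 'cy': 212.03935459558005, 'R': array([[-0.70377298,  0.71027102, -0.0147875 ],
       [ 0.39336874,  0.3722682 , -0.84064108],
       [-0.59157808, -0.59743742, -0.54139072]]), 't': array([ 0.37038893, -0.15719366,  1.24432816])}
top {'fx': 465.9381644260565, 'fy': 465.9381644260565, 'cx': 279.76619048509116, 'cy': 204.25608514791642, 'R': array([[ 0.01471631, -0.99987272, -0.00616173],
       [-0.99783407, -0.01429061, -0.06421014],
       [ 0.06411392,  0.00709332, -0.99791738]]), 't': array([0.02797282, 0.59063192, 0.99266431])}
{'fx': 369.4596623197475, 'fy': 369.4596623197475, 'cx': 277.52602803641827, 'cy': 203.7879580777108, 'tool_from_camera': array([[-1.64779420e-04, -2.93568841e-01,  9.55937921e-01,
        -1.93955957e-01],
       [ 9.99999964e-01, -2.50479930e-04,  9.54521308e-05,
         3.56944254e-04],
       [ 2.11421492e-04,  9.55937902e-01,  2.93568872e-01,
        -8.04099707e-02],
       [ 0.00000000e+00,  0.00000000e+00,  0.00000000e+00,
         1.00000000e+00]])}
```

View pics/scene0.png

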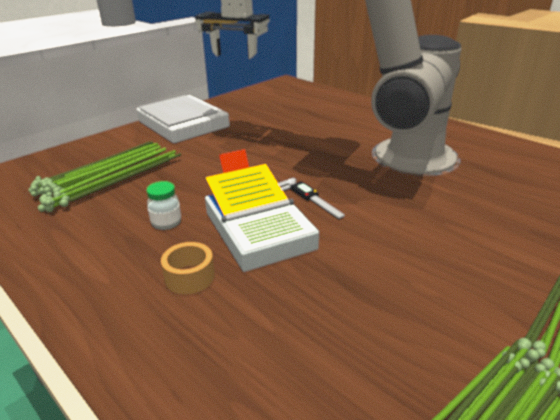

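View pics/top0.png

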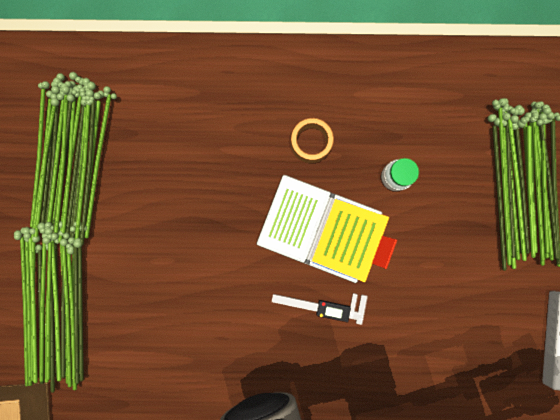

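The tab (red, top view ~(388,250)) is on the -y side and the white page is at upper left. The caliper lies on the robot's side, with the jar and tape on the far side. Now I'll measure.

```bash
cat > h.py <<'E'
import cv2,numpy as np
from cell import robot
def ray(n,uv):
    p=robot.camera_params(n);R=p["R"];d=R.T@np.array([(uv[0]-p["cx"])/p["fx"],(uv[1]-p["cy"])/p["fy"],1]);return -R.T@p["t"],d/np.linalg.norm(d)
def onz(n,uv,z):
    o,d=ray(n,uv);return o+d*(z-o[2])/d[2]
def tri(a,b):
    (o1,d1),(o2,d2)=a,b
    A=np.c_[d1,-d2];s=np.linalg.lstsq(A,o2-o1,rcond=None)[0]
    p,q=o1+s[0]*d1,o2+s[1]*d2;return (p+q)/2,np.linalg.norm(p-q)
def masks(im):
    h=cv2.cvtColor(im,cv2.COLOR_RGB2HSV)
    r=lambda lo,hi:cv2.inRange(h,lo,hi)
    return dict(yellow=r((24,200,150),(33,255,255)),red=r((0,225,130),(7,255,255))|r((174,200,130),(180,255,255)),
      cap=r((50,150,60),(80,255,255)))
def big(m):
    c,_=cv2.findContours(m,cv2.RETR_EXTERNAL,cv2.CHAIN_APPROX_NONE);c=max(c,key=cv2.contourArea);return c
def quad(c):
    c=cv2.convexHull(c)
    for e in np.linspace(.01,.15,60):
        q=cv2.approxPolyDP(c,e*cv2.arcLength(c,True),True)
        if len(q)<=4:return q[:,0]
E
python3 - <<'E'
from h import *
for n in["scene","top"]:
    im=cv2.imread(f"pics/{n}0.png")[:,:,::-1].copy();m=masks(im)
    for k in("yellow","red"):
        c=big(m[k]);print(n,k,cv2.contourArea(c),quad(c).tolist())
    x0,y0,x1,y1=(190,140,330,275) if n=="scene" else(245,165,410,295)
    cv2.imwrite(f"pics/{n}_z.png",cv2.resize(im[y0:y1,x0:x1,::-1],None,fx=4.8,fy=4.4,interpolation=cv2.INTER_CUBIC))
E
```

```text
scene yellow 2345.0 [[286, 197], [224, 213], [206, 178], [265, 164]]
scene red 242.0 [[247, 165], [225, 170], [220, 156], [244, 151]]
top yellow 771.5 [[335, 200], [380, 216], [340, 270], [313, 260]]
top red 350.5 [[382, 236], [395, 241], [385, 268], [373, 263]]
```

View pics/scene_z.png

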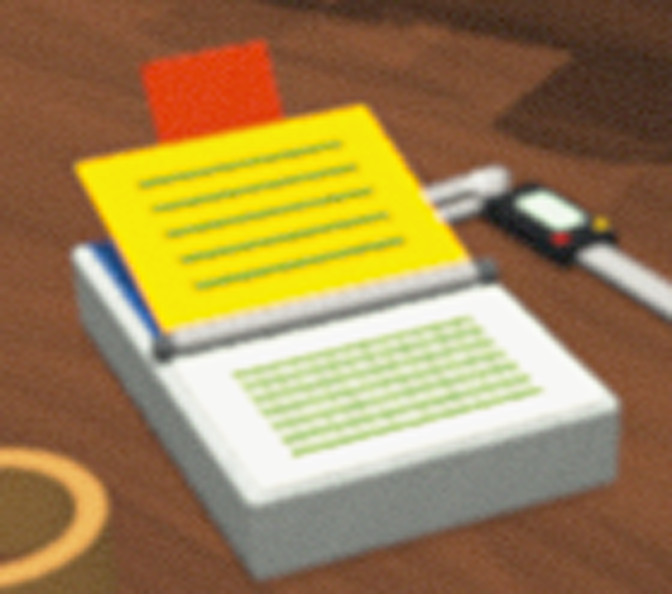

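View pics/top_z.png

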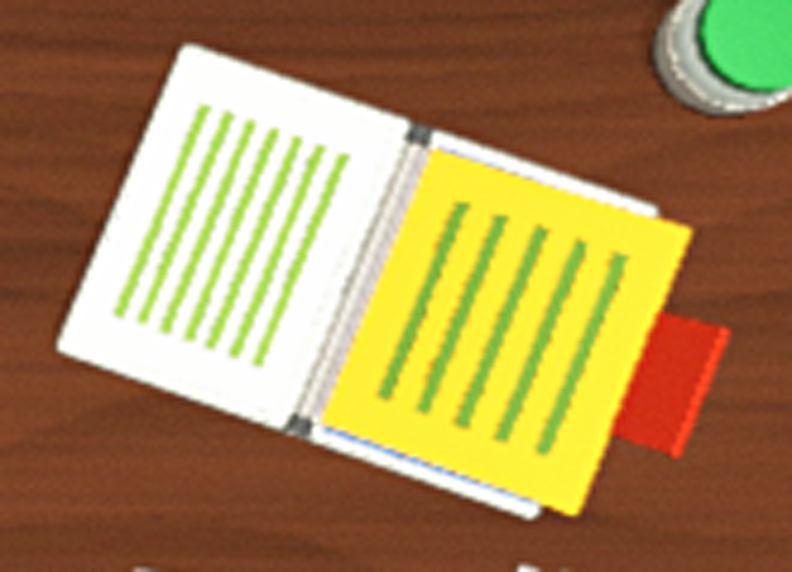

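The zoomed views show the spine knobs, the leaf's free-edge corners and the tab's end corners clearly. I'll triangulate those.

```bash
python3 - <<'E'
from h import *
T=lambda u,v:(245+u/4.8,165+v/4.4); S=lambda u,v:(190+u/4.8,140+v/4.4)
P={}
for k,t,s in[("knobF",(418,132),(163,347)),("knobN",(299,426),(485,270)),("leafF",(693,230),(77,163)),("leafN",(578,515),(368,104)),("tabF",(730,330),(143,65)),("tabN",(680,457),(267,42))]:
    P[k],e=tri(ray("top",T(*t)),ray("scene",S(*s)));print(k,P[k].round(4),round(e,4),onz("top",T(*t),.05).round(4))
sp=(P["knobF"]+P["knobN"])/2
for a,b in(("knobF","knobN"),("leafF","leafN"),("tabF","tabN")):
    d=P[a]-P[b];print(a,np.linalg.norm(d).round(4),"yaw",np.arctan2(d[1],d[0]).round(4))
wc=[onz("top",T(*p),.046) for p in((187,43),(57,350))];d=wc[0]-wc[1];print("white",wc,np.linalg.norm(d),np.arctan2(d[1],d[0]))
d=P["leafF"]-P["leafN"]+P["knobF"]-P["knobN"];yaw=np.arctan2(d[1],d[0])
ys=np.array([-np.sin(yaw),np.cos(yaw)]);xs=np.array([np.cos(yaw),np.sin(yaw)])
print("spine",sp.round(4),"yaw",yaw)
for a in("leaf","tab"):
    m=(P[a+"F"]+P[a+"N"])/2-sp;y=m[:2]@ys;z=P[a+"F"][2]/2+P[a+"N"][2]/2-.05
    print(a,"y",y.round(4),"z",z.round(4),"x",(m[:2]@xs).round(4),"r",np.hypot(y,z).round(4),"ang",np.arctan2(z,-y).round(4))
print("phi from tab minus",np.arctan2(30,155))
from scipy.spatial.transform import Rotation as Ro
s=robot.observe();print(Ro.from_euler('xyz',s["tool_rot"]).as_matrix().round(3))
E
```

```text
knobF [ 0.6082 -0.0726  0.0495] 0.003 [ 0.6093 -0.0736  0.05  ]
knobN [ 0.4677 -0.0221  0.0487] 0.0023 [ 0.4686 -0.0229  0.05  ]
leafF [ 0.5616 -0.1854  0.0834] 0.0031 [ 0.5641 -0.194   0.05  ]
leafN [ 0.4299 -0.1361  0.0839] 0.0058 [ 0.4286 -0.1442  0.05  ]
tabF [ 0.5157 -0.1919  0.1179] 0.0046 [ 0.5168 -0.2101  0.05  ]
tabN [ 0.4593 -0.1714  0.1175] 0.0055 [ 0.4565 -0.1883  0.05  ]
knobF 0.1493 yaw -0.345
leafF 0.1406 yaw -0.3578
tabF 0.06 yaw -0.3488
white [array([0.65124657, 0.02838126, 0.046     ]), array([0.50287343, 0.08322701, 0.046     ])] 0.158185477978763 -0.35406978715262216
spine [ 0.538  -0.0474  0.0491] yaw -0.3511629414873291
leaf y -0.121 z 0.0336 x -0.0007 r 0.1256 ang 0.2711
tab y -0.1435 z 0.0677 x -0.0012 r 0.1586 ang 0.4408
phi from tab minus 0.19118445959701444
[[-0.     0.421 -0.907]
 [ 0.001 -0.907 -0.421]
 [-1.    -0.001 -0.   ]]
```

Emit:
move_arm([
  [0, -0.05, -0.15, -0.17],
  [0, -0.1, -0.3, -0.34],
  [0, -0.15, -0.44, -0.51],
  [0, -0.2, -0.57, -0.68],
  [0, -0.25, -0.71, -0.75],
], gripper=1, squeeze=10)

```text
time: 0.72
tool_pos: [0.4375, -0.2643, 0.1923]
tool_rot: [-1.356, 1.57, 3.009]
contact_force: [0.6, 0.5, 0.1]
opening: 0.0467
```

```bash
cat >> h.py <<'E'
SP=np.array([.538,-.0474]);YAW=-.352
xs=np.array([np.cos(YAW),np.sin(YAW)]);ys=np.array([-np.sin(YAW),np.cos(YAW)])
def st(p=True):
    from scipy.spatial.transform import Rotation as Ro
    s=robot.observe();M=Ro.from_euler('xyz',s["tool_rot"]).as_matrix();d=s["tool_pos"][:2]-SP;f=s["contact_force"]
    print("t",round(s["time"],2),"stand xyz mm",(np.r_[d@xs,d@ys,s["tool_pos"][2]-.05]*1e3).round(1),"tooly yaw err deg",np.degrees(np.arctan2(M[1,1],M[0,1])-YAW).round(2),"F stand",np.round([f[:2]@xs,f[:2]@ys,f[2]],1),"open",round(s["opening"],4))
E
python3 -c "
from h import *
st()"
```

```text
t 0.72 stand xyz mm [ -19.5 -238.3  142.3] tooly yaw err deg 0.27 F stand [0.3 0.7 0.1] open 0.0467
```

Emit:
move_arm([
  [0.1, 0.03, -0.03, 0],
  [0.2, 0.05, -0.07, 0],
  [0.3, 0.05, -0.09, 0],
  [0.305, 0.05, -0.095, 0],
  [0.305, 0.05, -0.095, 0],
])

```text
time: 1.35
tool_pos: [0.4689, -0.2375, 0.0715]
tool_rot: [1.197, 1.57, -0.724]
contact_force: [-0.4, -0.7, 0.9]
opening: 0.0008
```

```bash
python3 -c "
from h import *
st()
for n in ['scene','wrist']: cv2.imwrite('pics/%s1.png'%n,robot.read_camera(n)[:,:,::-1])"
```

```text
t 1.35 stand xyz mm [   0.7 -202.3   21.5] tooly yaw err deg 0.08 F stand [-0.1 -0.8  0.9] open 0.0008
```

View pics/scene1.png

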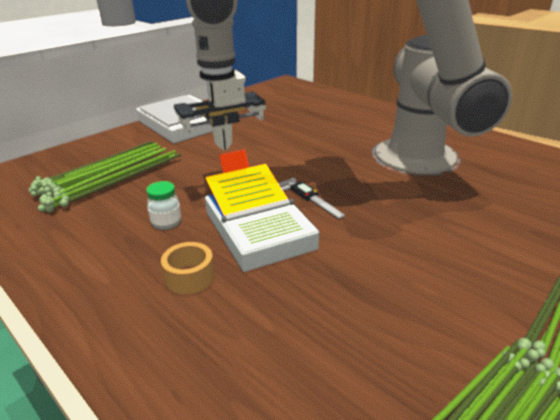

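View pics/wrist1.png

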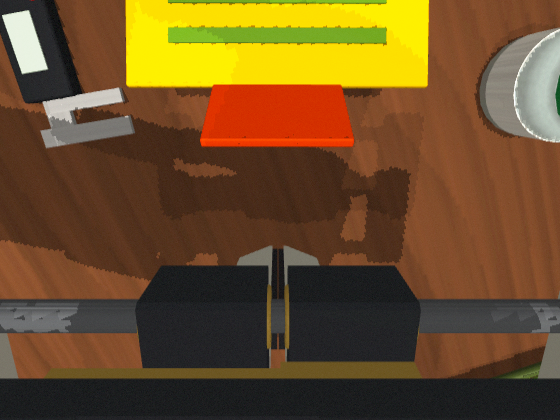

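The tip is centred on the tab (wrist tab columns 202–353, fingers at ~278). Next I'll work out the arc waypoints.

```bash
cat > plan.py <<'E'
import numpy as np
def tip(phi):
    a=phi+.191
    ey,ez=-158*np.cos(a),158*np.sin(a)
    if phi<=.785: return ey-9.5,ez-50
    if phi<=1.571:
        w=(phi-.785)/.786
        z=81*(1-w)+106*w
        return -125*np.cos(phi)-2*np.sin(phi)-9.5,z
    r=108
    return -r*np.cos(phi)-2*np.sin(phi)-9.5,r*np.sin(phi)-2*np.cos(phi)
E
python3 -c "
from plan import *
for i,p in enumerate(np.arange(.26,3.2,.06)): y,z=tip(p);print(i,round(p,2),round(y,1),round(z,1))"
```

```text
0 0.26 -151.7 18.9
1 0.32 -147.3 27.3
2 0.38 -142.4 35.4
3 0.44 -137.1 43.2
4 0.5 -131.3 50.7
5 0.56 -125.0 57.8
6 0.62 -118.3 64.5
7 0.68 -111.3 70.9
8 0.74 -103.8 76.8
9 0.8 -98.0 81.5
10 0.86 -92.6 83.4
11 0.92 -86.8 85.3
12 0.98 -80.8 87.2
13 1.04 -74.5 89.1
14 1.1 -68.0 91.0
15 1.16 -61.3 92.9
16 1.22 -54.3 94.8
17 1.28 -47.3 96.7
18 1.34 -40.0 98.7
19 1.4 -32.7 100.6
20 1.46 -25.3 102.5
21 1.52 -17.8 104.4
22 1.58 -10.5 108.0
23 1.64 -4.0 107.9
24 1.7 2.4 107.4
25 1.76 8.8 106.4
26 1.82 15.2 105.2
27 1.88 21.5 103.5
28 1.94 27.6 101.4
29 2.0 33.6 99.0
30 2.06 39.5 96.3
31 2.12 45.2 93.2
32 2.18 50.7 89.7
33 2.24 55.9 85.9
34 2.3 61.0 81.9
35 2.36 65.7 77.5
36 2.42 70.3 72.8
37 2.48 74.5 67.9
38 2.54 78.4 62.8
39 2.6 82.0 57.4
40 2.66 85.3 51.8
41 2.72 88.2 46.0
42 2.78 90.8 40.1
43 2.84 93.0 34.0
44 2.9 94.9 27.8
45 2.96 96.4 21.5
46 3.02 97.5 15.1
47 3.08 98.2 8.6
48 3.14 98.5 2.2
49 3.2 98.4 -4.3
```

Emit:
move_arm([
  [0.005, 0, -0.05, 0],
  [0.008, 0, -0.09, 0],
  [0.008, 0, -0.11, 0],
  [0.008, 0, -0.12, 0],
  [0.008, 0, -0.125, 0],
])

```text
time: 2.08
tool_pos: [0.4857, -0.1924, 0.0682]
tool_rot: [0.408, 1.566, -1.512]
contact_force: [-5.8, -12.8, 6.3]
opening: 0.0007
```

```bash
python3 -c "
from h import *
st()"
```

```text
t 2.08 stand xyz mm [   0.9 -154.2   18.2] tooly yaw err deg 0.16 F stand [ -1.  -14.    6.3] open 0.0007
```

Emit:
move_arm([
  [0, 0, 0.005, 0],
  [0, 0, 0.01, 0],
  [0, 0, 0.01, 0],
])

```text
time: 2.45
tool_pos: [0.4842, -0.1937, 0.0672]
tool_rot: [-2.501, 1.571, 1.861]
contact_force: [-0.8, 0.6, -0.7]
opening: 0.0007
```

```bash
python3 -c "
from h import *
st()
for n in ['scene','wrist','top']:
  im=robot.read_camera(n)[:,:,::-1]
  if n=='scene': im=cv2.resize(im[90:275,150:330],None,fx=4,fy=3.2,interpolation=2)
  cv2.imwrite('pics/%s2.png'%n,im)"
```

```text
t 2.45 stand xyz mm [  -0.  -155.9   17.2] tooly yaw err deg 0.07 F stand [-1.   0.3 -0.7] open 0.0007
```

View pics/scene2.png

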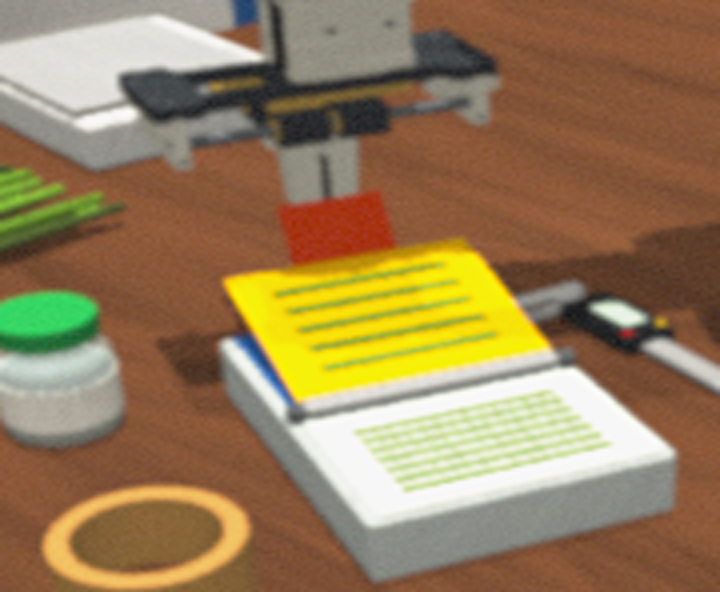

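View pics/wrist2.png

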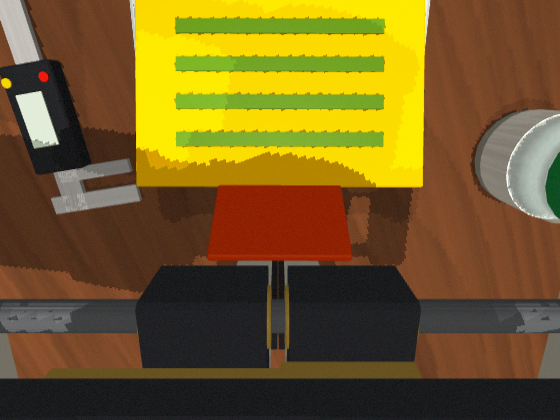

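Emit:
move_arm([
  [-0.012, 0, -0.008, 0],
  [-0.03, 0, -0.015, 0],
  [-0.05, 0, -0.026, 0],
  [-0.07, 0, -0.038, 0],
  [-0.09, 0, -0.052, 0],
])

```text
time: 3.22
tool_pos: [0.4916, -0.1739, 0.104]
tool_rot: [1.348, 1.57, -0.573]
contact_force: [-0.6, -1.5, 0.1]
opening: 0.0006
```

```bash
python3 -c "
from h import *
st()
for n in ['scene','wrist']:
  im=robot.read_camera(n)[:,:,::-1]
  if n=='scene': im=cv2.resize(im[90:275,150:330],None,fx=4,fy=3.2,interpolation=2)
  cv2.imwrite('pics/%s3.png'%n,im)"
```

```text
t 3.23 stand xyz mm [ 1.000e-01 -1.348e+02  5.400e+01] tooly yaw err deg 0.08 F stand [-0.1 -1.6  0.1] open 0.0006
```

View pics/scene3.png

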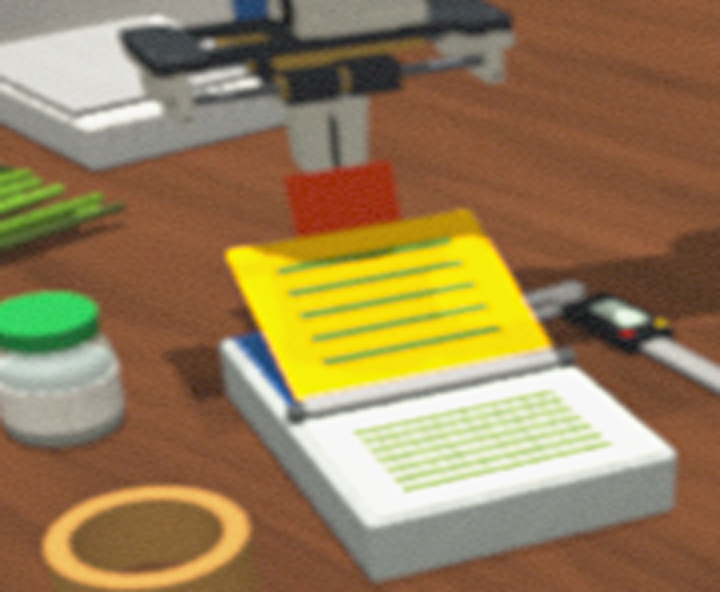

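View pics/wrist3.png

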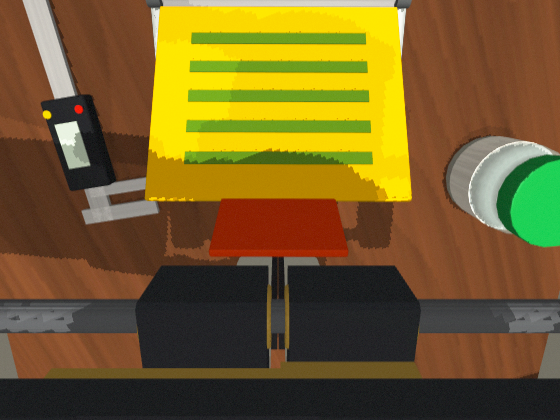

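The leaf is following with a light force of 1.6 N and the stand hasn't moved. Continuing along the arc.

Emit:
move_arm([
  [-0.018, 0, -0.015, 0],
  [-0.034, 0, -0.031, 0],
  [-0.048, 0, -0.048, 0],
  [-0.06, 0, -0.066, 0],
  [-0.07, 0, -0.085, 0],
])

```text
time: 3.95
tool_pos: [0.5033, -0.1419, 0.1318]
tool_rot: [1.478, 1.57, -0.444]
contact_force: [-1.6, -2.7, 1.6]
opening: 0.0005
```

```bash
python3 -c "
from h import *
st()
for n in ['scene']:
  im=robot.read_camera(n)[:,:,::-1]
  if n=='scene': im=cv2.resize(im[60:275,150:330],None,fx=4,fy=2.75,interpolation=2)
  cv2.imwrite('pics/%s4.png'%n,im)"
```

```text
t 3.95 stand xyz mm [   0.  -100.7   81.8] tooly yaw err deg 0.08 F stand [-0.6 -3.1  1.6] open 0.0005
```

View pics/scene4.png

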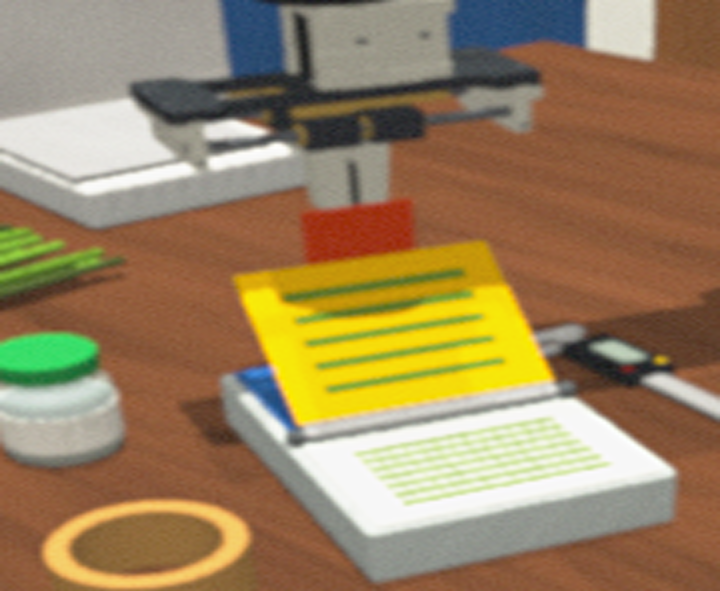

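Emit:
move_arm([
  [-0.001, 0, -0.015, 0],
  [-0.005, 0, -0.03, 0],
  [-0.01, 0, -0.045, 0],
  [-0.015, 0, -0.06, 0],
  [-0.02, 0, -0.076, 0],
])

```text
time: 4.62
tool_pos: [0.5137, -0.1134, 0.1395]
tool_rot: [1.454, 1.571, -0.467]
contact_force: [-0.8, -2.6, 3.3]
opening: 0.0004
```

Emit:
move_arm([
  [-0.005, 0, -0.017, 0],
  [-0.01, 0, -0.034, 0],
  [-0.014, 0, -0.052, 0],
  [-0.018, 0, -0.07, 0],
  [-0.022, 0, -0.088, 0],
])

```text
time: 5.25
tool_pos: [0.5259, -0.0802, 0.1483]
tool_rot: [2.101, 1.57, 0.18]
contact_force: [-0.6, -1.1, 5.0]
opening: 0.0002
```

```bash
python3 -c "
from h import *
st()
for n in ['scene','wrist']:
  im=robot.read_camera(n)[:,:,::-1]
  if n=='scene': im=cv2.resize(im[60:275,150:330],None,fx=4,fy=2.75,interpolation=2)
  cv2.imwrite('pics/%s5.png'%n,im)"
```

```text
t 5.25 stand xyz mm [ -0.  -34.9  98.3] tooly yaw err deg 0.08 F stand [-0.2 -1.2  5. ] open 0.0002
```

View pics/scene5.png

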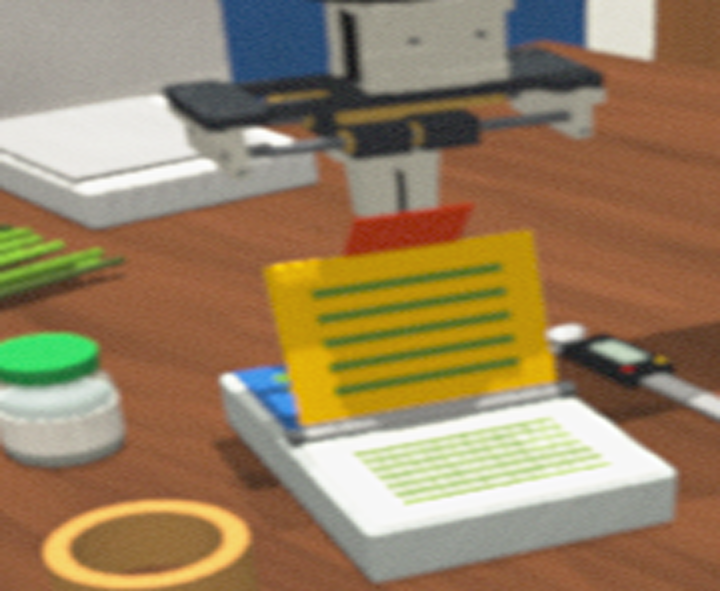

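View pics/wrist5.png

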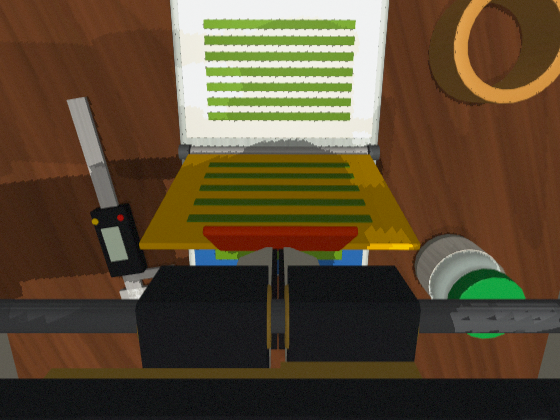

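Emit:
move_arm([
  [0, 0, 0.01, 0],
  [0, 0, 0.02, 0],
  [0, 0, 0.02, 0],
])

```text
time: 5.72
tool_pos: [0.5224, -0.0886, 0.1477]
tool_rot: [-1.565, 1.57, 2.796]
contact_force: [-0.1, 0.1, 0.6]
opening: 0.0005
```

```bash
python3 -c "
from h import *
st()
cv2.imwrite('pics/wrist6.png',robot.read_camera('wrist')[:,:,::-1])"
```

```text
t 5.72 stand xyz mm [ -0.4 -44.1  97.7] tooly yaw err deg 0.03 F stand [-0.1  0.   0.6] open 0.0005
```

View pics/wrist6.png

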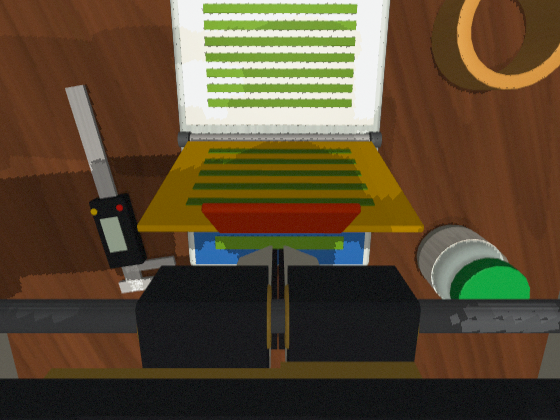

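Backing off cleared the 5 N. From the geometry, the underside of the gripper was only just above the tab's end and probably touched it. I'll raise the tip so only the fingertip pushes, just below the bend.

Emit:
move_arm([
  [-0.025, 0, 0, 0],
  [-0.042, 0, 0, 0],
  [-0.042, 0, -0.015, 0],
  [-0.042, 0, -0.03, 0],
  [-0.042, 0, -0.05, 0],
])

```text
time: 6.4
tool_pos: [0.5297, -0.0689, 0.1647]
tool_rot: [-1.27, 1.57, 3.091]
contact_force: [0.1, -0.6, 0.6]
opening: 0.0006
```

```bash
python3 -c "
from h import *
st()
cv2.imwrite('pics/wrist7.png',robot.read_camera('wrist')[:,:,::-1])"
```

```text
t 6.4 stand xyz mm [ -0.3 -23.  114.7] tooly yaw err deg 0.09 F stand [ 0.3 -0.5  0.6] open 0.0006
```

View pics/wrist7.png

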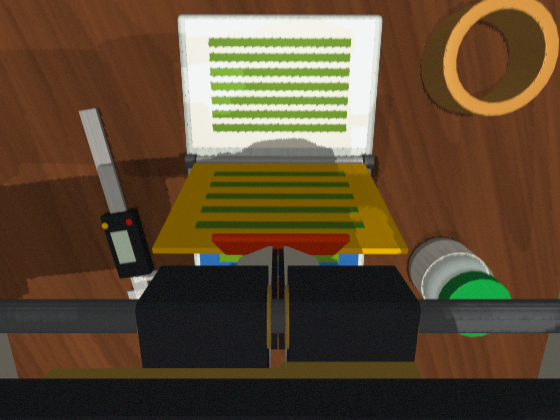

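```bash
python3 -c "
from h import *
im=cv2.imread('pics/wrist7.png');cv2.imwrite('pics/wrist7z.png',cv2.resize(im[210:300,200:360],None,fx=5,fy=5,interpolation=2))
im=robot.read_camera('scene')[:,:,::-1];cv2.imwrite('pics/scene7z.png',cv2.resize(im[60:230,190:330],None,fx=5,fy=3.5,interpolation=2))
im=robot.read_camera('top')[:,:,::-1];cv2.imwrite('pics/top7z.png',cv2.resize(im[165:295,245:410],None,fx=4.8,fy=4.4,interpolation=2))"
```

```text
(no output)
```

View pics/wrist7z.png

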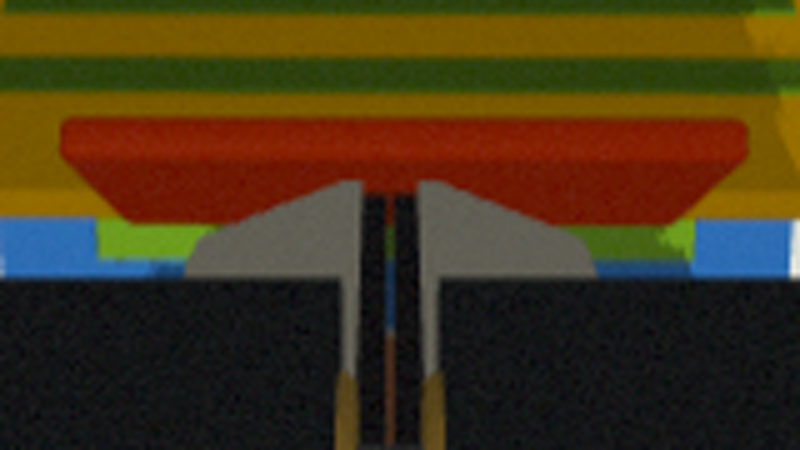

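View pics/scene7z.png

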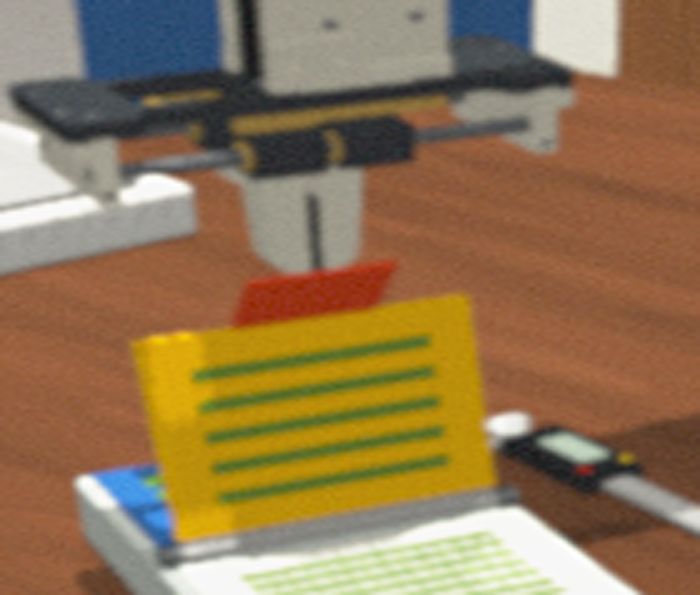

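View pics/top7z.png

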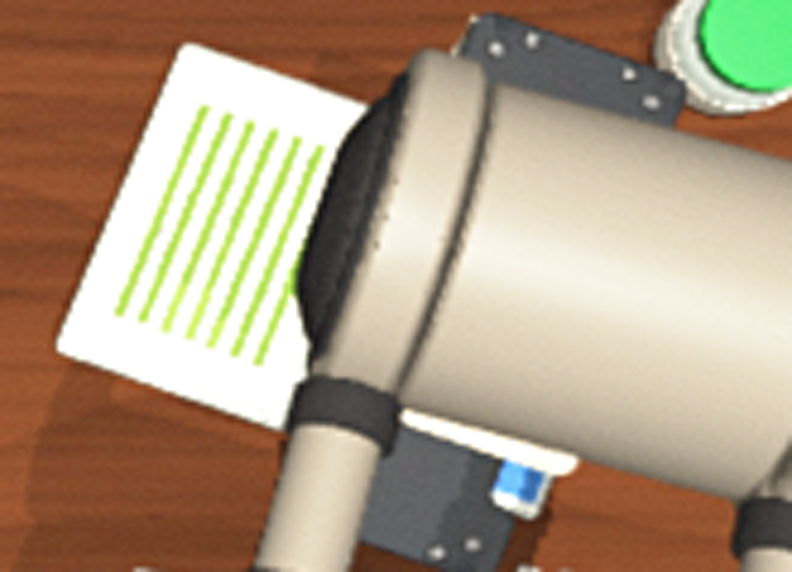

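The stand hasn't moved and the leaf is near 1.36 rad, with the finger pushing on the tab/bend and little force. Continuing past upright.

Emit:
move_arm([
  [0.003, 0, -0.017, 0],
  [0.005, 0, -0.034, 0],
  [0.005, 0, -0.051, 0],
  [0.005, 0, -0.068, 0],
  [0.006, 0, -0.085, 0],
])

```text
time: 7.18
tool_pos: [0.5415, -0.0371, 0.1623]
tool_rot: [-0.995, 1.57, -2.917]
contact_force: [-1.0, -0.5, 0.1]
opening: 0.0005
```

```bash
python3 -c "
from h import *
st()
cv2.imwrite('pics/wrist8.png',robot.read_camera('wrist')[:,:,::-1])
im=robot.read_camera('scene')[:,:,::-1];cv2.imwrite('pics/scene8z.png',cv2.resize(im[60:230,190:330],None,fx=5,fy=3.5,interpolation=2))
"
```

```text
t 7.17 stand xyz mm [ -0.3  10.9 112.3] tooly yaw err deg 0.09 F stand [-0.8 -0.8  0.1] open 0.0005
```

View pics/wrist8.png

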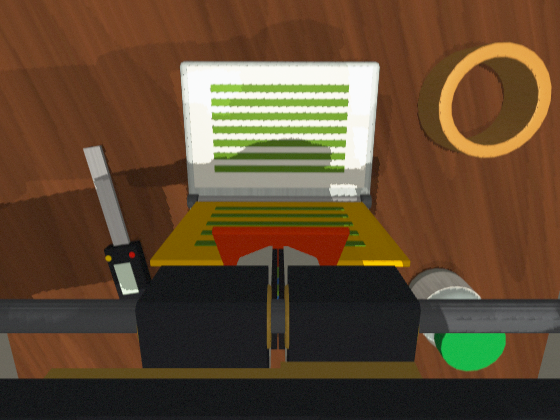

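View pics/scene8z.png

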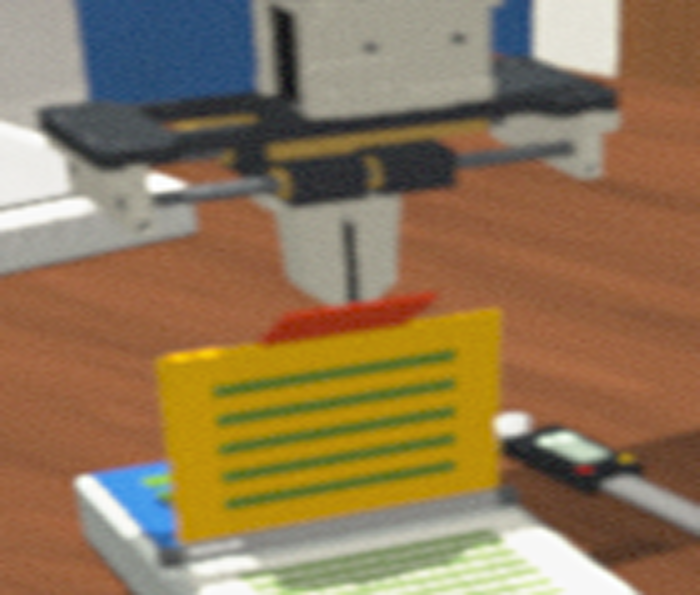

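```bash
python3 - <<'E'
from h import *
p=robot.camera_params("scene")
def pr(y,z,x=0):
    X=np.r_[SP+x*xs+y*ys,z+.05];c=p["R"]@X+p["t"];return (p["fx"]*c[0]/c[2]+p["cx"]).round(1),(p["fy"]*c[1]/c[2]+p["cy"]).round(1)
im=cv2.imread("pics/scene1.png");cv2.imwrite("pics/s1z.png",cv2.resize(im[80:180,170:280],None,fx=7,fy=6,interpolation=2))
for h in(0,.02,.035):
    print(h,[((q[0]-170)*7,(q[1]-80)*6) for q in [pr(-.2023,.0215+h)]])
E
```

```text
0 [(np.float64(378.0), np.float64(482.40000000000003))]
0.02 [(np.float64(373.1000000000001), np.float64(436.19999999999993))]
0.035 [(np.float64(369.6000000000001), np.float64(400.80000000000007))]
```

View pics/s1z.png

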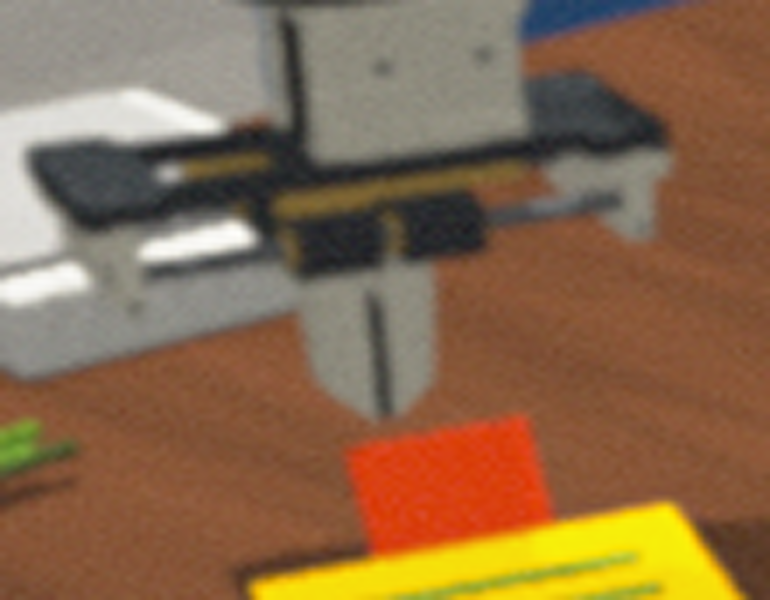

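The fingertip in the images sits about 27 mm above the reported TCP, in both the scene and wrist views. That explains where contact was made: on the tab, just past the bend. I'll keep pushing the tab along its arc with that correction, then move to the leaf's back.

Emit:
move_arm([
  [0.003, 0, -0.02, 0],
  [0.008, 0, -0.04, 0],
  [0.013, 0, -0.06, 0],
  [0.02, 0, -0.08, 0],
  [0.028, 0, -0.1, 0],
])

```text
time: 7.9
tool_pos: [0.5553, 0.0006, 0.1511]
tool_rot: [0.144, 1.571, -1.777]
contact_force: [0.5, -0.7, 0.5]
opening: 0.0005
```

```bash
cat > look.py <<'E'
import sys
from h import *
k=sys.argv[1]
st()
a=robot.read_camera('wrist')[:,:,::-1]
im=robot.read_camera('scene')[:,:,::-1];b=cv2.resize(im[60:270,190:330],None,fx=3,fy=2,interpolation=2)
cv2.imwrite(f'pics/c{k}.png',np.hstack([cv2.resize(a,(380,420))[:420],b[:420]]))
E
python3 look.py 9
```

```text
t 7.9 stand xyz mm [ -0.3  51.  101.1] tooly yaw err deg 0.09 F stand [ 0.7 -0.5  0.5] open 0.0005
```

View pics/c9.png

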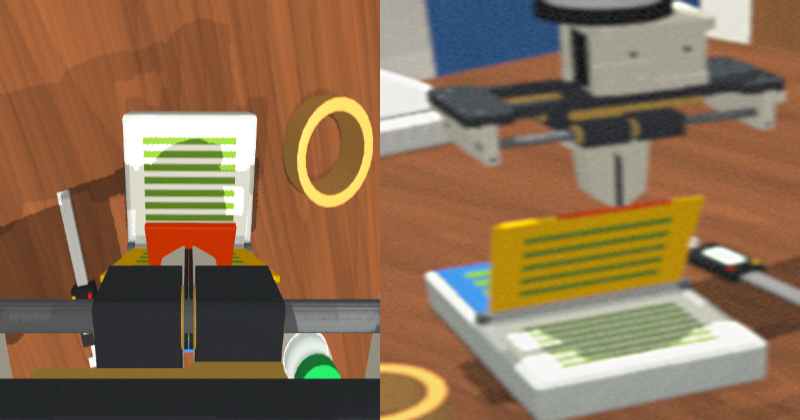

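```bash
cat > phi.py <<'E'
import sys
from h import *
from scipy.optimize import minimize_scalar
p=robot.camera_params("scene")
def pr(x,y,z):
    X=np.r_[SP+x*xs+y*ys,z+.05];c=p["R"]@X+p["t"];return np.array([p["fx"]*c[0]/c[2]+p["cx"],p["fy"]*c[1]/c[2]+p["cy"]])
def phi(L,Rr):
    px=lambda q:np.array([190+(q[0]-380)/3,60+q[1]/2])
    f=lambda a:sum(np.sum((pr(x,-.125*np.cos(a),.125*np.sin(a))-px(q))**2) for x,q in((.07,L),(-.07,Rr)))
    r=min((minimize_scalar(f,bounds=(b,b+.4),method="bounded") for b in np.arange(.2,3.1,.35)),key=lambda r:r.fun);return r.x,r.fun**.5
a=list(map(float,sys.argv[1:]));print(phi(a[:2],a[2:]))
E
python3 phi.py 493 224 704 196
```

```text
(np.float64(1.8872037724648538), np.float64(1.331813588210955))
```

Emit:
move_arm([
  [0.009, 0, -0.019, 0],
  [0.02, 0, -0.037, 0],
  [0.031, 0, -0.055, 0],
  [0.043, 0, -0.072, 0],
  [0.057, 0, -0.088, 0],
])

```text
time: 8.62
tool_pos: [0.5675, 0.0336, 0.1282]
tool_rot: [2.067, 1.571, 0.145]
contact_force: [0.5, 0.2, 0.5]
opening: 0.0004
```

```bash
python3 look.py 10
```

```text
t 8.62 stand xyz mm [-0.3 86.2 78.2] tooly yaw err deg 0.09 F stand [0.4 0.3 0.5] open 0.0004
```

View pics/c10.png

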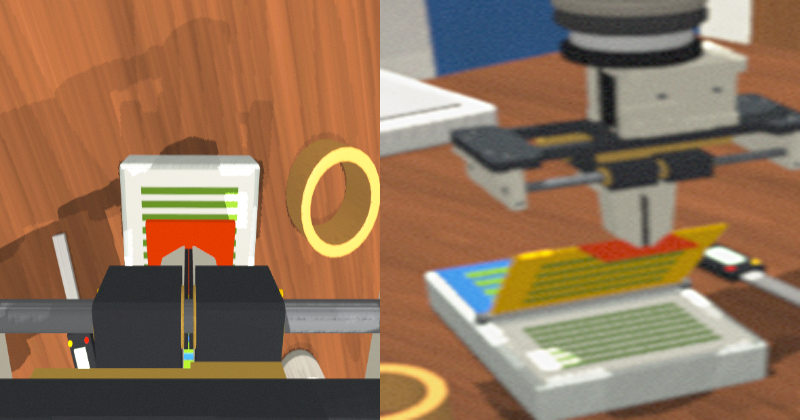

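```bash
python3 phi.py 518 254 728 222
```

```text
(np.float64(2.1612450660491085), np.float64(2.4893719368760214))
```

Leaf is at about 2.17 rad. I'll lift off the tab and re-place the fingertip on the leaf's back, inside the bend.

Emit:
move_arm([
  [-0.04, 0, 0, 0],
  [-0.06, 0, 0.03, 0],
  [-0.06, 0, 0.09, 0],
  [-0.02, 0, 0.09, 0],
  [0.015, 0, 0.09, 0],
])

```text
time: 9.35
tool_pos: [0.5549, -0.0018, 0.123]
tool_rot: [1.613, 1.569, -0.31]
contact_force: [0.1, 0.3, 0.1]
opening: 0.0003
```

```bash
python3 look.py 11
```

```text
t 9.35 stand xyz mm [ 0.2 48.6 73. ] tooly yaw err deg 0.01 F stand [-0.   0.3  0.1] open 0.0003
```

View pics/c11.png

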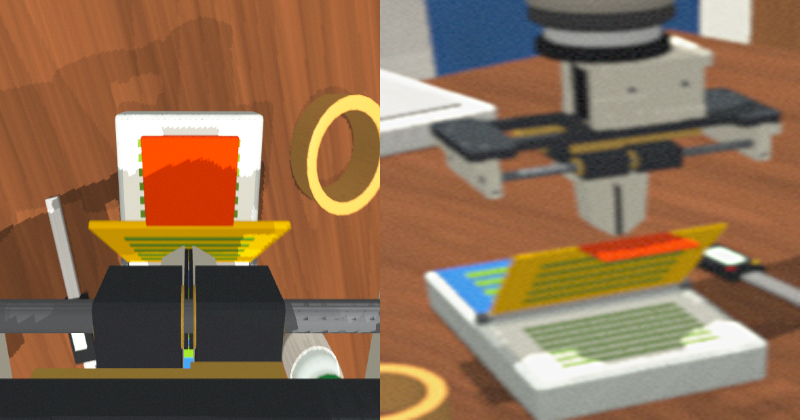

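Emit:
move_arm([
  [0.032, 0, -0.018, 0],
  [0.042, 0, -0.031, 0],
  [0.052, 0, -0.042, 0],
  [0.064, 0, -0.053, 0],
  [0.075, 0, -0.063, 0],
])

```text
time: 10.07
tool_pos: [0.5637, 0.0234, 0.0923]
tool_rot: [2.004, 1.571, 0.083]
contact_force: [0.2, -0.3, 1.1]
opening: 0.0002
```

```bash
python3 look.py 12
```

```text
t 10.07 stand xyz mm [-0.3 75.3 42.3] tooly yaw err deg 0.09 F stand [ 0.3 -0.3  1.1] open 0.0002
```

View pics/c12.png

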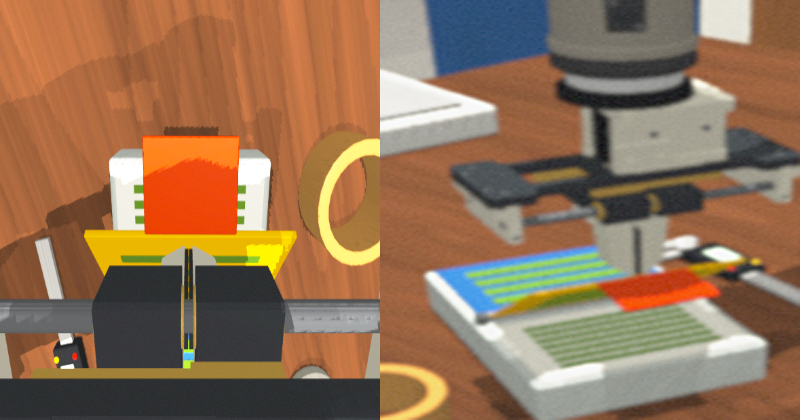

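Emit:
move_arm([
  [0.012, 0, -0.008, 0],
  [0.024, 0, -0.017, 0],
  [0.037, 0, -0.025, 0],
  [0.051, 0, -0.032, 0],
  [0.066, 0, -0.038, 0],
])

```text
time: 10.8
tool_pos: [0.5688, 0.0374, 0.0657]
tool_rot: [-0.565, 1.571, -2.486]
contact_force: [0.4, 0.3, 0.2]
opening: 0.0007
```

```bash
python3 look.py 13
```

```text
t 10.8 stand xyz mm [-0.3 90.2 15.7] tooly yaw err deg 0.08 F stand [0.3 0.5 0.2] open 0.0007
```

View pics/c13.png

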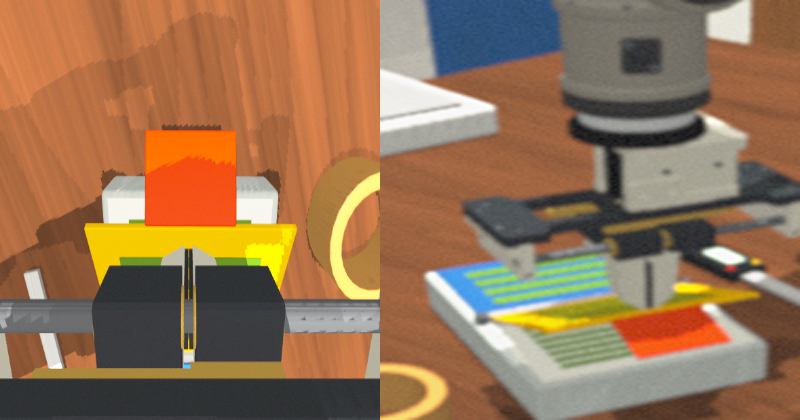

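Emit:
move_arm([
  [0.015, 0, -0.007, 0],
  [0.03, 0, -0.012, 0],
  [0.045, 0, -0.016, 0],
  [0.058, 0, -0.019, 0],
  [0.07, 0, -0.02, 0],
])

```text
time: 11.52
tool_pos: [0.5715, 0.0448, 0.0377]
tool_rot: [-0.702, 1.571, -2.623]
contact_force: [0.2, 0.0, 0.4]
opening: 0.0006
```

```bash
python3 look.py 14
```

```text
t 11.53 stand xyz mm [ -0.4  98.1 -12.3] tooly yaw err deg 0.08 F stand [0.1 0.1 0.4] open 0.0006
```

View pics/c14.png

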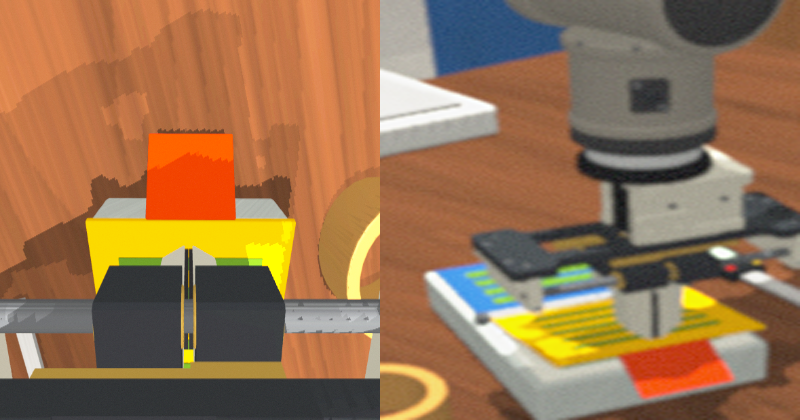

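Nearly flat. I'll go down slowly now and watch the force.

Emit:
move_arm([
  [0.008, 0, 0, 0],
  [0.015, 0, 0, 0],
  [0.022, 0, 0, 0],
  [0.026, 0, 0, 0],
])

```text
time: 12.12
tool_pos: [0.5715, 0.0447, 0.0275]
tool_rot: [0.048, 1.571, -1.873]
contact_force: [0.6, 0.4, 0.4]
opening: 0.0008
```

```bash
python3 look.py 15
```

```text
t 12.12 stand xyz mm [ -0.3  98.  -22.5] tooly yaw err deg 0.08 F stand [0.5 0.6 0.4] open 0.0008
```

View pics/c15.png

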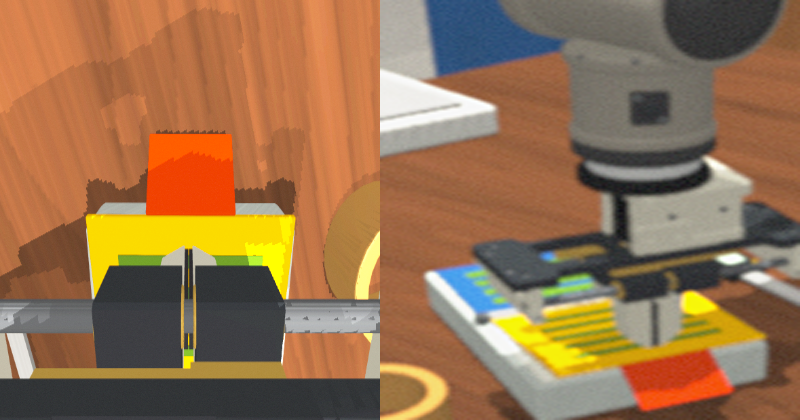

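Emit:
move_arm([
  [0.005, 0, 0, 0],
  [0.008, 0, 0, 0],
  [0.008, 0, 0, 0],
])

```text
time: 12.6
tool_pos: [0.5714, 0.0447, 0.0244]
tool_rot: [-0.64, 1.571, -2.562]
contact_force: [0.1, 0.6, -0.3]
opening: 0.0005
```

Emit:
move_arm([
  [0.004, 0, 0, 0],
  [0.004, 0, 0, 0],
])

```text
time: 12.85
tool_pos: [0.5715, 0.0447, 0.0228]
tool_rot: [-0.582, 1.571, -2.503]
contact_force: [0.6, 0.5, 0.4]
opening: 0.0005
```

Emit:
move_arm([
  [0.005, 0, 0, 0],
  [0.005, 0, 0, 0],
])

```text
time: 13.1
tool_pos: [0.5714, 0.0447, 0.0207]
tool_rot: [-0.871, 1.571, -2.792]
contact_force: [-0.1, -0.1, -0.2]
opening: 0.0007
```

Emit:
move_arm([
  [0.005, 0, 0, 0],
  [0.005, 0, 0, 0],
])

```text
time: 13.35
tool_pos: [0.5714, 0.0447, 0.0187]
tool_rot: [-0.727, 1.571, -2.648]
contact_force: [-0.2, -0.7, -0.1]
opening: 0.0007
```

```bash
python3 look.py 16
```

```text
t 13.35 stand xyz mm [ -0.4  98.  -31.3] tooly yaw err deg 0.08 F stand [ 0.  -0.7 -0.1] open 0.0007
```

View pics/c16.png

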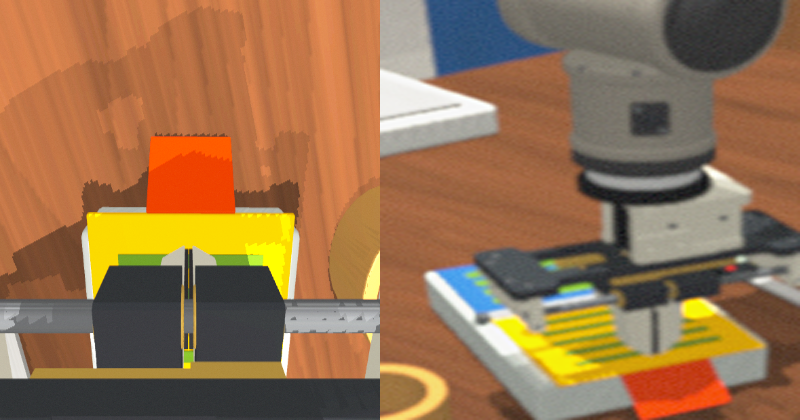

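Emit:
move_arm([
  [0.005, 0, 0, 0],
  [0.005, 0, 0, 0],
])

```text
time: 13.7
tool_pos: [0.5717, 0.0447, 0.0171]
tool_rot: [1.595, 1.57, -0.327]
contact_force: [0.3, 0.4, 2.4]
opening: 0.0004
```

Emit:
move_arm([
  [0.004, 0, 0, 0],
  [0.004, 0, 0, 0],
])

```text
time: 13.95
tool_pos: [0.5719, 0.0446, 0.0158]
tool_rot: [1.701, 1.57, -0.22]
contact_force: [-1.2, 0.3, 6.5]
opening: 0.0009
```

Force has risen to 6.5 N, so the leaf is against its stop. Lifting away and checking.

Emit:
move_arm([
  [0, 0, 0, 0],
  [-0.03, 0, 0, 0],
  [-0.1, 0, 0, 0],
  [-0.2, 0, 0, 0],
  [-0.3, 0, 0, 0],
])

```text
time: 14.58
tool_pos: [0.5712, 0.0447, 0.1367]
tool_rot: [-1.082, 1.57, -3.004]
contact_force: [0.4, 0.3, 0.3]
opening: 0.0003
```

Emit:
move_arm([
  [-0.03, 0, 0.15, 0],
  [-0.06, 0, 0.3, 0],
  [-0.1, 0, 0.45, 0],
  [-0.1, 0, 0.6, 0],
  [-0.1, 0, 0.65, 0],
])

```text
time: 15.2
tool_pos: [0.4809, -0.2024, 0.176]
tool_rot: [0.729, 1.57, -1.196]
contact_force: [0.1, 0.5, -0.9]
opening: 0.0005
```

```bash
python3 -c "
from h import *
st()
im=robot.read_camera('scene')[:,:,::-1];cv2.imwrite('pics/se.png',cv2.resize(im[140:275,190:330],None,fx=4.8,fy=4.4,interpolation=2))
im=robot.read_camera('top')[:,:,::-1];cv2.imwrite('pics/te.png',cv2.resize(im[115:335,225:425],None,fx=3.2,fy=2.7,interpolation=2))"
```

```text
t 15.2 stand xyz mm [  -0.2 -165.2  126. ] tooly yaw err deg -0.12 F stand [-0.1  0.5 -0.9] open 0.0005
```

View pics/se.png

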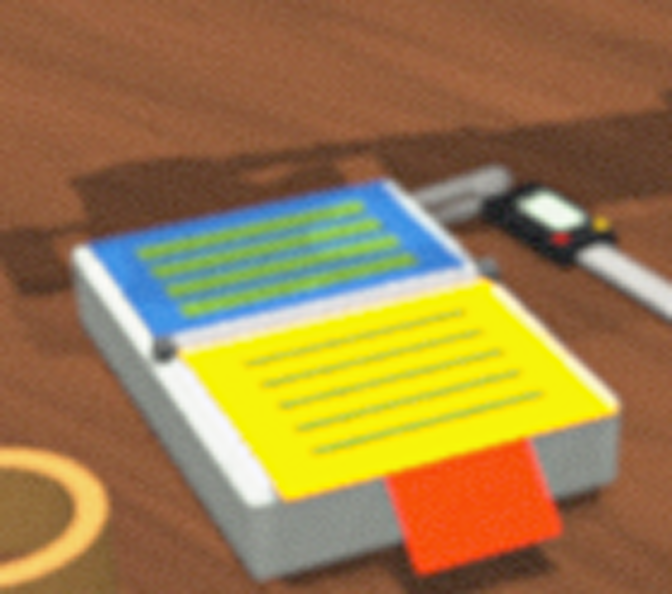

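View pics/te.png

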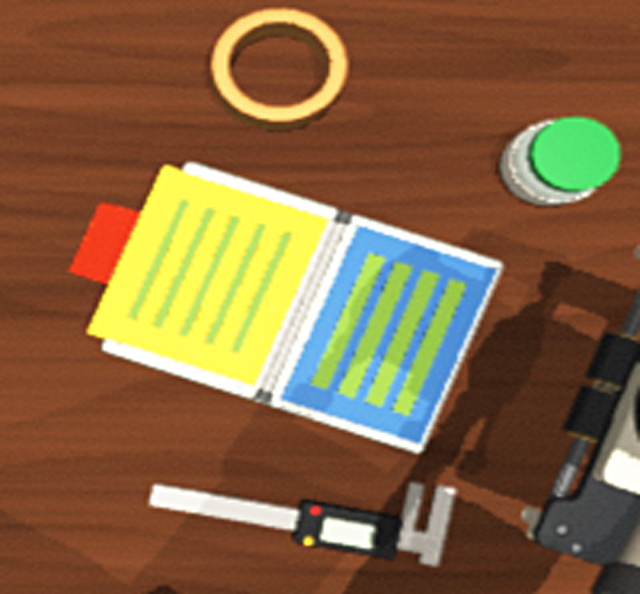

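The leaf lies on the white page with the tab pointing down outside the block, and the knobs and caliper appear at the same pixels as at the start. One numeric check of angle and shift before handing in.

```bash
python3 - <<'E'
from h import *
T=lambda u,v:(225+u/3.2,115+v/2.7); S=lambda u,v:(190+u/4.8,140+v/4.4)
for n,t,s in(("F",(165,166),(287,500)),("N",(89,334),(620,410))):
    P,e=tri(ray("top",T(*t)),ray("scene",S(*s)));d=P[:2]-SP;print(n,(d@xs).round(4),(d@ys).round(4),"z-spine",(P[2]-.05).round(4),e.round(4))
print("knobs",onz("top",T(344,216),.05).round(4),onz("top",T(263,397),.05).round(4))
a=cv2.imread("pics/top0.png")[:,:,::-1].copy();b=robot.read_camera("top")
for i in(a,b):
    c=big(masks(i)["cap"][165:190,380:425]);print("cap",cv2.boundingRect(c))
for nm,(r0,r1,c0,c1) in dict(tape=(115,163,285,340),caliper=(292,325,268,372)).items():
    ga,gb=[cv2.cvtColor(i,cv2.COLOR_RGB2GRAY)[r0:r1,c0:c1].astype(np.float32) for i in(a,b)];print(nm,cv2.phaseCorrelate(ga,gb))
E
```

```text
F 0.0696 0.1241 z-spine -0.0027 0.0031
N -0.0713 0.1238 z-spine -0.0028 0.0039
knobs [ 0.6093 -0.0744  0.05  ] [ 0.4681 -0.0227  0.05  ]
cap (11, 0, 27, 21)
cap (11, 0, 27, 21)
tape ((0.026291466951729348, -0.03757814047707697), 0.986925178186761)
caliper ((-0.09063551308823747, -0.12637349097018458), 0.8601803366294123)
```

```bash
python3 -c "
from cell import robot
print(robot.hand_in())"
```

```text
the job is handed in; nothing more can be done
None
```

The yellow leaf now lies flat on the white page, and I've handed the job in, at about 15 s of the 42 s. I turned it with the closed fingertips only: up by the tab along its arc, over upright, then down on the leaf's back to its stop.

**Last checks:**
- **Leaf:** the free-edge corners measured 124 mm from the spine and about 3 mm below it. That is flat, within the camera calibration (about 2 mm) and how well I could read the pixels.
- **Stand:** the spine knobs are within about 1 mm of where they started.
- **Other things:** the jar cap, tape roll and caliper are unmoved, within about 0.15 pixel.
- **Robot:** the arm is clear and touching nothing.

**What went less well:**
- **First push:** pushing straight in at the tab jammed for a moment at about 14 N sideways. That is above the roughly 10 N at which the stand slides. I backed off, saw no movement of the stand, and went on by pushing upwards along the arc.
- **Fingertip position:** in the images, the tip sits about 27 to 36 mm above the reported tool point, and I corrected for this partway through.
- **Possible gripper contact:** before that correction there was about 5 N upwards near 1.35 rad. This was probably the fingertip sliding on the tab, but I can't rule out that the finger carriage brushed it.
- **Final press:** the press against the stop reached 6.5 N. Other readings were 5 N or below.

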